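# Coin tubes from the till rail into the cash box, in till order

## Task

Four coin tubes, one from each till, stand in till order in the grey cups of the black rail. Put them into the four free compartments of the open red cash box's coin tray, one to a compartment, standing upright on the tray floor and in the same order from left to right (seen from the robot); then shut the lid.

Things in the scene. Friction and masses are not known exactly. Their poses are not given: they have to be found in the camera images.
- tube_a_mid (a point): capped coin tube: loose upright cylinder, 36 mm across, 38 mm tall, about 240 g, pale, a stack of steel coins in a clear sleeve with a white foot and cap; at the start it stands in cup_a. The point is its centre, half-way up; z is its axis. It can be held across its diameter from any side.
- tube_b_mid (a point): capped coin tube: loose upright cylinder, 32 mm across, 42 mm tall, about 210 g, pale, a stack of steel coins in a clear sleeve with a white foot and cap; at the start it stands in cup_b. The point is its centre, half-way up; z is its axis. It can be held across its diameter from any side.
- tube_c_mid (a point): capped coin tube: loose upright cylinder, 28 mm across, 36 mm tall, about 140 g, pale, a stack of steel coins in a clear sleeve with a white foot and cap; at the start it stands in cup_c. The point is its centre, half-way up; z is its axis. It can be held across its diameter from any side.
- tube_d_mid (a point): capped coin tube: loose upright cylinder, 24 mm across, 41 mm tall, about 110 g, pale, a stack of steel coins in a clear sleeve with a white foot and cap; at the start it stands in cup_d. The point is its centre, half-way up; z is its axis. It can be held across its diameter from any side.
- cup_a: one of four identical grey cups, fixed in a row on the black till rail, 62 mm apart; round, 51 mm across. Origin: centre of its underside, 5 mm above the desk; inner floor 3 mm, rim 11 mm above the origin. x points away from the robot, y along the row to the left. The cups' order in the row varies. A note counter 430 mm tall stands close behind the row; its near left corner is at x=0.52, y=0.18 m from the robot.
- cup_b: one of four identical grey cups, fixed in a row on the black till rail, 62 mm apart; round, 51 mm across. Origin: centre of its underside, 5 mm above the desk; inner floor 3 mm, rim 11 mm above the origin. x points away from the robot, y along the row to the left. The cups' order in the row varies. A note counter 430 mm tall stands close behind the row; its near left corner is at x=0.52, y=0.18 m from the robot.
- cup_c: one of four identical grey cups, fixed in a row on the black till rail, 62 mm apart; round, 51 mm across. Origin: centre of its underside, 5 mm above the desk; inner floor 3 mm, rim 11 mm above the origin. x points away from the robot, y along the row to the left. The cups' order in the row varies. A note counter 430 mm tall stands close behind the row; its near left corner is at x=0.52, y=0.18 m from the robot.
- cup_d: one of four identical grey cups, fixed in a row on the black till rail, 62 mm apart; round, 51 mm across. Origin: centre of its underside, 5 mm above the desk; inner floor 3 mm, rim 11 mm above the origin. x points away from the robot, y along the row to the left. The cups' order in the row varies. A note counter 430 mm tall stands close behind the row; its near left corner is at x=0.52, y=0.18 m from the robot.
- cash_box: fixed red cash box, 189 (x) by 256 mm (y). Origin: middle of its underside on the desk; x to the back, where the lid stands open (keep to the front half), y left. Walls to z=62. Coin tray: floor z=32, five compartments from x=-87 to 84, 47 wide, centres y=99, 50, 0, -50, -100 mm, walls between to z=50. The one at 99 holds two paper rolls; four are free.
- cash_box_lid (a joint): lid angle, rad: 0 shut, starts 1.6-1.74 (upright, leaning back), stop 1.75. Hinge along the box's y at x=92, z=63 mm. Lid 256 wide, reaches 187 mm from the hinge; outer face 17 mm off the hinge axis, with a wire handle 6 mm proud (middle 100 mm, 90-116 mm from the hinge). Light friction: push it forward from behind and it falls shut once well past upright.
Not all that is in view belongs to the job. What is shaped like the part that bears tube_a_mid but turquoise is not meant.

How it is judged:
At the end, for the whole second after the job is handed in: Each tube stands upright (0.15 rad) and at rest on the tray floor (height within 6 mm), within 20 mm sideways of the middle of its compartment, the four in the same left-to-right order as the cups they came from; the lid is shut (below 0.04 rad) (x of tube_a_mid in the frame of cash_box between -0.087 and 0.084 m and z of tube_a_mid in the frame of cash_box between 0.045 and 0.057 m and angle between each of tube_a_mid, tube_b_mid, tube_c_mid, tube_d_mid's own z axis and vertical below 0.15 rad and linear speed of each of tube_a, tube_b, tube_c, tube_d below 0.02 m/s and ((y of each of cup_b, cup_c, cup_d in the frame of cup_a below 0 m and y of tube_a_mid in the frame of cash_box between 0.03 and 0.07 m) or (y of cup_b in the frame of cup_a above 0 m and y of each of cup_c, cup_d in the frame of cup_a below 0 m and y of tube_a_mid in the frame of cash_box between -0.02 and 0.02 m) or (y of each of cup_b, cup_d in the frame of cup_a below 0 m and y of cup_c in the frame of cup_a above 0 m and y of tube_a_mid in the frame of cash_box between -0.02 and 0.02 m) or (y of each of cup_b, cup_c in the frame of cup_a below 0 m and y of cup_d in the frame of cup_a above 0 m and y of tube_a_mid in the frame of cash_box between -0.02 and 0.02 m) or (y of each of cup_b, cup_c in the frame of cup_a above 0 m and y of cup_d in the frame of cup_a below 0 m and y of tube_a_mid in the frame of cash_box between -0.07 and -0.03 m) or (y of each of cup_b, cup_d in the frame of cup_a above 0 m and y of cup_c in the frame of cup_a below 0 m and y of tube_a_mid in the frame of cash_box between -0.07 and -0.03 m) or (y of cup_b in the frame of cup_a below 0 m and y of each of cup_c, cup_d in the frame of cup_a above 0 m and y of tube_a_mid in the frame of cash_box between -0.07 and -0.03 m) or (y of each of cup_b, cup_c, cup_d in the frame of cup_a above 0 m and y of tube_a_mid in the frame of cash_box between -0.1195 and -0.0795 m)) and x of tube_b_mid in the frame of cash_box between -0.087 and 0.084 m and z of tube_b_mid in the frame of cash_box between 0.047 and 0.059 m and ((y of each of cup_a, cup_c, cup_d in the frame of cup_b below 0 m and y of tube_b_mid in the frame of cash_box between 0.03 and 0.07 m) or (y of cup_a in the frame of cup_b above 0 m and y of each of cup_c, cup_d in the frame of cup_b below 0 m and y of tube_b_mid in the frame of cash_box between -0.02 and 0.02 m) or (y of each of cup_a, cup_d in the frame of cup_b below 0 m and y of cup_c in the frame of cup_b above 0 m and y of tube_b_mid in the frame of cash_box between -0.02 and 0.02 m) or (y of each of cup_a, cup_c in the frame of cup_b below 0 m and y of cup_d in the frame of cup_b above 0 m and y of tube_b_mid in the frame of cash_box between -0.02 and 0.02 m) or (y of each of cup_a, cup_c in the frame of cup_b above 0 m and y of cup_d in the frame of cup_b below 0 m and y of tube_b_mid in the frame of cash_box between -0.07 and -0.03 m) or (y of each of cup_a, cup_d in the frame of cup_b above 0 m and y of cup_c in the frame of cup_b below 0 m and y of tube_b_mid in the frame of cash_box between -0.07 and -0.03 m) or (y of cup_a in the frame of cup_b below 0 m and y of each of cup_c, cup_d in the frame of cup_b above 0 m and y of tube_b_mid in the frame of cash_box between -0.07 and -0.03 m) or (y of each of cup_a, cup_c, cup_d in the frame of cup_b above 0 m and y of tube_b_mid in the frame of cash_box between -0.1195 and -0.0795 m)) and x of tube_c_mid in the frame of cash_box between -0.087 and 0.084 m and z of tube_c_mid in the frame of cash_box between 0.044 and 0.056 m and ((y of each of cup_a, cup_b, cup_d in the frame of cup_c below 0 m and y of tube_c_mid in the frame of cash_box between 0.03 and 0.07 m) or (y of cup_a in the frame of cup_c above 0 m and y of each of cup_b, cup_d in the frame of cup_c below 0 m and y of tube_c_mid in the frame of cash_box between -0.02 and 0.02 m) or (y of each of cup_a, cup_d in the frame of cup_c below 0 m and y of cup_b in the frame of cup_c above 0 m and y of tube_c_mid in the frame of cash_box between -0.02 and 0.02 m) or (y of each of cup_a, cup_b in the frame of cup_c below 0 m and y of cup_d in the frame of cup_c above 0 m and y of tube_c_mid in the frame of cash_box between -0.02 and 0.02 m) or (y of each of cup_a, cup_b in the frame of cup_c above 0 m and y of cup_d in the frame of cup_c below 0 m and y of tube_c_mid in the frame of cash_box between -0.07 and -0.03 m) or (y of each of cup_a, cup_d in the frame of cup_c above 0 m and y of cup_b in the frame of cup_c below 0 m and y of tube_c_mid in the frame of cash_box between -0.07 and -0.03 m) or (y of cup_a in the frame of cup_c below 0 m and y of each of cup_b, cup_d in the frame of cup_c above 0 m and y of tube_c_mid in the frame of cash_box between -0.07 and -0.03 m) or (y of each of cup_a, cup_b, cup_d in the frame of cup_c above 0 m and y of tube_c_mid in the frame of cash_box between -0.1195 and -0.0795 m)) and x of tube_d_mid in the frame of cash_box between -0.087 and 0.084 m and z of tube_d_mid in the frame of cash_box between 0.0465 and 0.0585 m and ((y of each of cup_a, cup_b, cup_c in the frame of cup_d below 0 m and y of tube_d_mid in the frame of cash_box between 0.03 and 0.07 m) or (y of cup_a in the frame of cup_d above 0 m and y of each of cup_b, cup_c in the frame of cup_d below 0 m and y of tube_d_mid in the frame of cash_box between -0.02 and 0.02 m) or (y of each of cup_a, cup_c in the frame of cup_d below 0 m and y of cup_b in the frame of cup_d above 0 m and y of tube_d_mid in the frame of cash_box between -0.02 and 0.02 m) or (y of each of cup_a, cup_b in the frame of cup_d below 0 m and y of cup_c in the frame of cup_d above 0 m and y of tube_d_mid in the frame of cash_box between -0.02 and 0.02 m) or (y of each of cup_a, cup_b in the frame of cup_d above 0 m and y of cup_c in the frame of cup_d below 0 m and y of tube_d_mid in the frame of cash_box between -0.07 and -0.03 m) or (y of each of cup_a, cup_c in the frame of cup_d above 0 m and y of cup_b in the frame of cup_d below 0 m and y of tube_d_mid in the frame of cash_box between -0.07 and -0.03 m) or (y of cup_a in the frame of cup_d below 0 m and y of each of cup_b, cup_c in the frame of cup_d above 0 m and y of tube_d_mid in the frame of cash_box between -0.07 and -0.03 m) or (y of each of cup_a, cup_b, cup_c in the frame of cup_d above 0 m and y of tube_d_mid in the frame of cash_box between -0.1195 and -0.0795 m)) and value of joint cash_box_lid below 0.04 rad); the robot touches nothing.
It also fails if it takes over 131 s, if anything falls off the work surface, if the arm or the gripper's body presses on something with over 40 N, if the wrist force passes 120 N, or if a joint passes its speed limit or range.

## Robot

A 7-joint arm with a two-finger parallel gripper is mounted at the origin on a cart in front of the work surface, level with it; the furniture and walls round the work are solid. World frame = base frame: x ahead of the robot, y to its left, z up, the work surface at z = 0. Lengths are in m, angles in rad, forces in N, time in s.
With the tool pointing down it reaches from about 0.4 to 0.85 m from the base axis. Payload 10.4 kg.
Tool frame: the origin (TCP) lies midway between the tips of the shut fingers; the grasp point (between the pads) lies 19 mm behind it; z points along the fingers, y is the line along which they close (so a half turn about z gives the same grasp; the last joint's range is limited). The gripper opens to 87 mm and grips with 3 to 60 N. Pads are 19 mm wide; open, the fingers measure 117 mm over their backs; the gripper's body (75 mm by 190 mm) begins 51 mm behind the grasp point.
Start: joints at [-1.137, 0.332, -0.065, 1.46, 0.022, 1.35, -0.088], TCP at [0.276, 0.561, 0.223] pointing down, gripper open.
Joint ranges: [-2.6, 2.6], [-0.5, 2.12], [-1.47, 1.34], [0.16, 2.42], [-1.27, 4.41], [0.06, 2.06], [-2.6, 2.6]. Speed limits (rad/s): [2.22, 2.22, 2.79, 2.79, 3.14, 3.14, 3.14].

## Interface

Orientations are given as a unit quaternion [x, y, z, w].
In Python, from cell import arm, imaging, job gives the robot as it stands.
- The arm moves only by the tool carry_out, never from a script. Its argument "moves" is text: rows parted by semicolons, each of 6 numbers parted by spaces: the shift along the world's x, y, z as a fraction of full scale, then the turn, a rotation vector about the world's x, y, z as a fraction of full scale. A call has 1 to 12 rows; each row is the pose to reach, as a shift and turn from the pose commanded when the call began; what a row does not reach only later rows make up. Full scale, the value 1, is 0.12 m for a shift and pi/4 rad for a turn. A row lasts 1/12 s, in which the tool goes at most 41.7 mm and 7.16 degrees, less where a joint would pass 70% of its speed; a pose out of reach is approached as far as the arm can. A call with a number of a shift or a turn outside -1 to 1 is refused whole. A call with a gripper value outside its range is refused whole. "fingers" is the closure, from 0 (fully open) to 1 (shut), set as the call begins (left out, the last holds). The fingers move at their own pace and stop on an object; "force" is the grip in N (left out, the last holds). Time passes only in rows, so rows that repeat a pose let the fingers close. It gives the time, the measured TCP pose, the force, the opening and the grip force at its end, in the units of the state.
- arm.read_state(): the state, without advancing time (a new reading comes with each control period).
- imaging.grab_frame(name): name is "scene" or "top" or "wrist"; returns the picture (384x512x3 uint8, red, green, blue); there is no depth.
- imaging.camera_info(name): a dict with "vertical_fov" (degrees; the focal length in pixels is half the picture's height over the tangent of half this angle, whatever the lens; pixels are square), "cx", "cy" (the principal point, pixels), "R" (3x3) and "t" (3): a world point X has camera coordinates R X + t. Camera axes: x right, y down, z forward; pixel columns grow to the right and rows downward; lengths in m; the calibration is good to about 2 mm. A picture is of the moment at which its call begins: read the wrist's pose just before it. camera_info takes no time and is no camera call; for the wrist camera it gives the pose at the moment of the call.
- job.finish_job(): hands the job in; it is judged then, once.
Trained networks look in the newest picture that a camera, given by its name, has taken for a name from the list of things; names that differ only in an ending like _2 or _b are one class to them, and where a whole thing is asked for, a point or a joint stands for the part that bears it (a point fixed in the world has none). Each returns a list of dicts, best first, with "confidence" (0 to 1); they miss things now and then, are a little off and sometimes report something else, mostly with a low value. They report only what shows in the picture. A call takes as long as a camera call. They do not tell look-alikes from the thing itself.
- imaging.look_for(camera, label): "uv" ([column, row] in pixels, amid what is visible of it).
- imaging.silhouettes(camera, label): "pixels" (384x512 bool, what is visible of it) and "uv" ([column, row] in pixels, amid what is visible of it).
- imaging.landmark_of(camera, label): "uv" ([column, row] in pixels: a listed point, or the origin of a listed thing).
The state is a dict: "clock": time; "joint_pos": joint angles; "joint_velocities": joint speeds; "effort": joint torques, N m; "eef_pos": TCP position; "ee_rot": TCP orientation; "wrist_force": force on the tool from outside, world axes, zero at the start; "torque": the same for the moment, N m; "finger_gap": finger opening in m; "grip_force": force on a finger pad.
Only numpy, scipy, OpenCV 4.12 (cv2) and the standard library are available. Lean on these libraries where they do the work, as an engineer would, in place of code of your own. Each camera call takes 0.05 s, during which the arm holds its last target. There are 200 camera calls.

## Working session

There is one attempt and no reset: what is moved stays moved. The work goes in short steps, Python scripts to look and compute and a tool call to move; the robot and the scene stay as the last step left them, time stands still between calls to the robot, and variables do not carry over. Pictures are saved under pics/ and viewed, at most 14 in all, crops included, and the job is handed in when it is done.

Besides the shell and the picture viewer there is one more tool, called after "Emit:" as name(argument=value, ...), one argument or row to a line, values as JSON. carry_out: Moves the arm, as the interface text tells. Shift numbers are shares of 0.12 m and turn numbers shares of pi/4 rad, none past 1 either way. Its arguments: {"type":"object","properties":{"moves":{"type":"string"},"fingers":{"type":"number"},"force":{"type":"number"}},"required":["moves"]}

```bash
mkdir -p pics; cat > h.py <<'E'
import numpy as np, cv2
from cell import arm, imaging, job
def ray(cam,uv,z,info=None):
    i=info or imaging.camera_info(cam); f=192/np.tan(np.radians(i["vertical_fov"])/2)
    R=np.array(i["R"]);t=np.array(i["t"])
    d=R.T@np.array([(uv[0]-i["cx"])/f,(uv[1]-i["cy"])/f,1]);c=-R.T@t
    return c+d*(z-c[2])/d[2]
def proj(cam,X,info=None):
    i=info or imaging.camera_info(cam); f=192/np.tan(np.radians(i["vertical_fov"])/2)
    p=np.array(i["R"])@np.array(X)+np.array(i["t"]);return np.array([i["cx"]+f*p[0]/p[2],i["cy"]+f*p[1]/p[2]])
def save(cam,n):
    im=imaging.grab_frame(cam);cv2.imwrite(f"pics/{n}.png",im[:,:,::-1]);return im
E
python3 - <<'E'
from h import *
s=arm.read_state();print({k:np.round(v,3) for k,v in s.items()})
ims=[]
for c in("scene","top"):
    im=save(c,c+"0")
    i=imaging.camera_info(c);print(c,i["vertical_fov"],-np.array(i["R"]).T@np.array(i["t"]))
    for l,z in(("tube_a_mid",.027),("cup_a",.005),("cash_box",0)):
        print(l,[(np.round(d["uv"]),round(d["confidence"],2),np.round(ray(c,d["uv"],z),3)) for d in imaging.landmark_of(c,l)])
E
```

```text
{'clock': np.float64(0.0), 'joint_pos': array([-1.137,  0.333, -0.065,  1.461,  0.022,  1.35 , -0.088]), 'joint_velocities': array([ 0.   ,  0.002, -0.   , -0.   ,  0.001,  0.   ,  0.001]), 'effort': array([-1.0000e-03, -6.2325e+01,  2.4000e-02, -3.8990e+01, -6.1000e-02,
        4.0000e-02,  0.0000e+00]), 'eef_pos': array([0.275, 0.561, 0.222]), 'ee_rot': array([ 0.226,  0.974, -0.001, -0.   ]), 'wrist_force': array([-0.298,  0.086,  0.625]), 'torque': array([0.006, 0.033, 0.026]), 'grip_force': np.float64(0.0), 'finger_gap': np.float64(0.087)}
scene 47.9482953226868 [-0.20378034 -0.59797327  0.62240476]
tube_a_mid [(array([281., 233.]), 0.68, array([0.408, 0.029, 0.027]))]
cup_a [(array([350., 267.]), 0.62, array([ 0.455, -0.147,  0.005])), (array([328., 255.]), 0.56, array([ 0.451, -0.085,  0.005])), (array([304., 249.]), 0.54, array([ 0.424, -0.032,  0.005])), (array([304., 238.]), 0.54, array([ 0.458, -0.001,  0.005])), (array([282., 233.]), 0.5, array([0.431, 0.05 , 0.005]))]
cash_box [(array([222., 183.]), 0.72, array([0.486, 0.376, 0.   ]))]
top 50.72736826940826 [0.35016367 0.15687174 1.21032142]
tube_a_mid [(array([301., 189.]), 0.46, array([0.414, 0.027, 0.027])), (array([148., 238.]), 0.43, array([0.281, 0.476, 0.027]))]
cup_a [(array([299., 191.]), 0.67, array([0.411, 0.029, 0.005])), (array([336., 181.]), 0.58, array([ 0.437, -0.082,  0.005])), (array([361., 170.]), 0.49, array([ 0.468, -0.155,  0.005])), (array([316., 186.]), 0.44, array([ 0.423, -0.022,  0.005]))]
cash_box [(array([190., 175.]), 0.98, array([0.465, 0.357, 0.   ]))]
```

View pics/scene0.png

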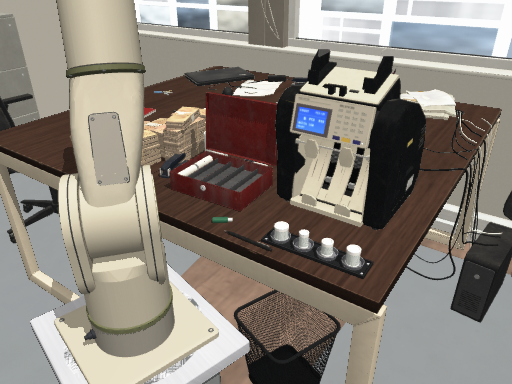

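View pics/top0.png

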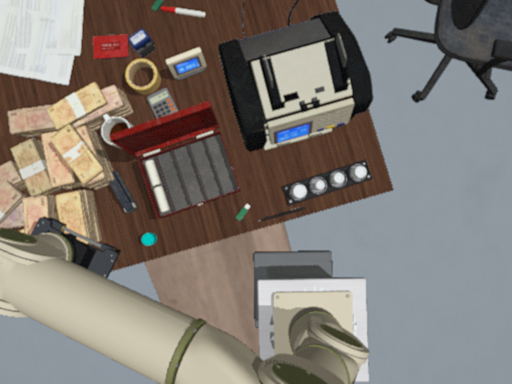

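The scene shows four pale tubes in the rail cups (top view at about (299,190), (318,185), (338,178), (360,172)). The red box is near (190,175) with its lid up. The turquoise decoy at (148,238) stands alone at the front edge and is not in a cup. I'll look from close with the wrist camera.

Emit:
carry_out(
  moves="0.3 -0.3 0.4 0 0 0; 0.5 -0.5 0.8 0 0 0; 0.7 -0.8 1 0 0 0; 0.9 -1 1 0 0 0; 0.9 -1 1 0 0 0; 0.9 -1 1 0 0 0",
)

```text
clock: 0.9
eef_pos: [0.3905, 0.4353, 0.3469]
ee_rot: [0.232, 0.973, 0.002, 0.003]
wrist_force: [1.2, -0.5, 0.5]
finger_gap: 0.0868
grip_force: 0.0
```

```bash
python3 - <<'E'
from h import *
s=arm.read_state();print(s["eef_pos"],s["joint_pos"])
i=imaging.camera_info("wrist");im=save("wrist","w1");print(i["vertical_fov"],-np.array(i["R"]).T@np.array(i["t"]))
for d in imaging.landmark_of("wrist","cash_box"): print(d["uv"],d["confidence"],ray("wrist",d["uv"],0,i))
t=cv2.imread("pics/top0.png")
cv2.imwrite("pics/topc.png",np.hstack([cv2.resize(t[95:225,100:245],None,fx=2.7,fy=2.7,interpolation=2),cv2.resize(t[120:250,250:395],None,fx=2.7,fy=2.7,interpolation=2)]))
E
```

```text
[0.39054393 0.43531513 0.34694586] [-0.94726725  0.20302272  0.03319019  1.36569197 -0.00314572  1.56715617
  0.18877463]
70.71523247045903 [0.32434412 0.46715023 0.50872202]
[236.3, 208.3] 0.74 [0.46472039 0.34859164 0.        ]
```

View pics/w1.png

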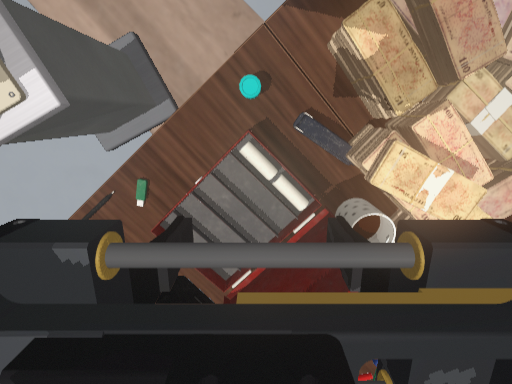

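View pics/topc.png

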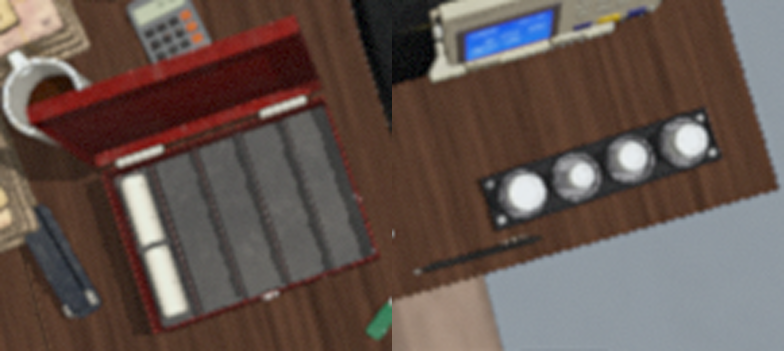

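```bash
python3 - <<'E'
from h import *
C=np.array([ray("top",(100+u/2.7,95+v/2.7),.062) for u,v in((158,331),(375,257),(322,97),(100,165))])[:,:2]
print(C.round(3),C.mean(0).round(3),[np.linalg.norm(C[i]-C[i-1]).round(3) for i in range(4)])
for a,b in((1,0),(2,3)): d=C[b]-C[a];print("boxy ang",np.degrees(np.arctan2(d[1],d[0])).round(1))
for u,v in((523,194),(578,176),(631,158),(686,140)): print(ray("top",(250+(u-392)/2.7,120+v/2.7),.048).round(3))
w=imaging.camera_info("wrist")
for u,v in((251,133),(154,232),(327,207)): print("w",ray("wrist",(u,v),.062,w).round(3))
E
```

```text
[[0.34  0.436]
 [0.413 0.207]
 [0.584 0.26 ]
 [0.516 0.496]] [0.463 0.35 ] [np.float64(0.187), np.float64(0.241), np.float64(0.179), np.float64(0.246)]
boxy ang 107.8
boxy ang 106.0
[0.406 0.036 0.048]
[ 0.424 -0.023  0.048]
[ 0.442 -0.079  0.048]
[ 0.46  -0.139  0.048]
w [0.337 0.449 0.062]
w [0.415 0.218 0.062]
w [0.508 0.51  0.062]
```

Box centre is about (0.465, 0.352) and yaw about 17°. The tubes run from (0.406, 0.036) to (0.460, -0.139), with the expected spacing of about 61 mm. Candidates at the start were the four tubes and the turquoise decoy, and I'm taking the four in the rail. Next I move over the rail for the close look.

Emit:
carry_out(
  moves="0 -0.33 0 0 0 0.14; 0 -0.66 0 0 0 0.28; 0 -1 0 0 0 0.42; 0 -1 0 0 0 0.42",
)

```text
clock: 1.33
eef_pos: [0.3845, 0.315, 0.3428]
ee_rot: [0.062, 0.998, -0.001, 0.0]
wrist_force: [0.7, 0.0, -0.3]
finger_gap: 0.0871
grip_force: 0.0
```

Emit:
carry_out(
  moves="0 -0.33 0 0 0 0.14; 0 -0.66 0 0 0 0.28; 0 -1 0 0 0 0.42; 0 -1 0 0 0 0.42",
)

```text
clock: 1.67
eef_pos: [0.3842, 0.195, 0.3428]
ee_rot: [-0.103, 0.995, -0.0, 0.0]
wrist_force: [1.2, -0.2, 0.6]
finger_gap: 0.0872
grip_force: 0.0
```

Emit:
carry_out(
  moves="0 -0.33 0 0 0 0.05; 0 -0.66 0 0 0 0.1; 0 -1 0 0 0 0.13; 0 -1 0 0 0 0.13",
)

```text
clock: 2.0
eef_pos: [0.3838, 0.0751, 0.3427]
ee_rot: [-0.149, 0.989, 0.0, 0.0]
wrist_force: [0.7, -0.1, 0.8]
finger_gap: 0.0871
grip_force: 0.0
```

Emit:
carry_out(
  moves="0.16 -0.33 -0.1 0 0 0; 0.3 -0.66 -0.3 0 0 0; 0.5 -1 -0.4 0 0 0; 0.5 -1 -0.4 0 0 0; 0.5 -1 -0.4 0 0 0; 0.5 -1 -0.4 0 0 0",
)

```text
clock: 2.5
eef_pos: [0.4436, -0.0384, 0.2938]
ee_rot: [-0.152, 0.988, -0.0, -0.001]
wrist_force: [1.2, -0.1, 0.3]
finger_gap: 0.0869
grip_force: 0.0
```

```bash
python3 - <<'E'
from h import *
s=arm.read_state();print(s["eef_pos"],s["ee_rot"],s["joint_pos"])
i=imaging.camera_info("wrist");im=save("wrist","w2");print(-np.array(i["R"]).T@np.array(i["t"]))
for l,z in(("tube_a_mid",.027),("cup_a",.005)):
  for d in imaging.landmark_of("wrist",l): print(l,d["uv"],round(d["confidence"],2),ray("wrist",d["uv"],z,i).round(4))
E
```

```text
[ 0.44356631 -0.03839483  0.29380954] [-1.51737588e-01  9.88420399e-01 -7.75303202e-05 -9.02224392e-04] [-0.5813999  -0.14693318  0.51233152  1.81101045  0.07256543  1.46094981
  1.79366647]
[ 0.37429764 -0.06013233  0.45606356]
tube_a_mid [308.5, 156.6] 0.91 [0.4094 0.0334 0.027 ]
cup_a [271.1, 149.9] 0.87 [ 0.4194 -0.025   0.005 ]
cup_a [235.0, 154.3] 0.71 [ 0.4444 -0.0801  0.005 ]
cup_a [302.8, 154.3] 0.67 [0.4105 0.0277 0.005 ]
cup_a [194.8, 154.1] 0.63 [ 0.4642 -0.1441  0.005 ]
```

View pics/w2.png

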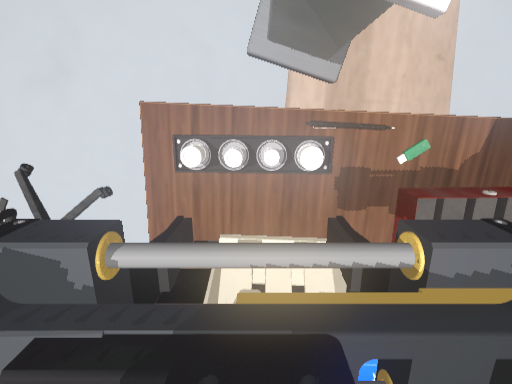

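The wrist view shows four tubes in the cups at about (194,155), (233,154), (272,154) and (311,156), with no turquoise part among them. Now I measure each cap, its size and its centre.

```bash
python3 - <<'E'
from h import *
i=imaging.camera_info("wrist");im=imaging.grab_frame("wrist")
for d in imaging.silhouettes("wrist","tube_a_mid"):
    m=d["pixels"].astype(np.uint8);c=max(cv2.findContours(m,0,2)[0],key=cv2.contourArea);print("sil",np.round(cv2.minEnclosingCircle(c)[0]),d["confidence"],cv2.boundingRect(c))
g=im.min(2);roi=np.zeros_like(g);roi[138:174,176:332]=g[138:174,176:332]
for th in(170,200,225):
  n,l,st,ce=cv2.connectedComponentsWithStats((roi>th).astype(np.uint8))
  for k in range(1,n):
    if st[k,4]>80: print(th,st[k],"d_mm",round(2*np.sqrt(st[k,4]/np.pi)*.41/270.6*1000,1),ce[k].round(1),ray("wrist",ce[k],.048,i).round(4))
cv2.imwrite("pics/w2c.png",cv2.resize(im[130:180,170:335],None,fx=4.8,fy=4.8,interpolation=2)[:,:,::-1])
E
```

```text
sil [309. 157.] 0.64 (297, 145, 26, 24)
170 [180 138  28  31 621] d_mm 42.6 [192.8 153.2] [ 0.4561 -0.1381  0.048 ]
170 [218 139  29  31 563] d_mm 40.6 [232.  153.4] [ 0.4385 -0.0818  0.048 ]
170 [256 139  29  31 552] d_mm 40.2 [269.4 153.9] [ 0.4221 -0.0276  0.048 ]
170 [294 140  29  31 669] d_mm 44.2 [308.5 155.2] [0.406  0.0293 0.048 ]
200 [180 141  25  26 436] d_mm 35.7 [190.8 154.3] [ 0.4587 -0.1407  0.048 ]
200 [221 142  23  25 404] d_mm 34.4 [232.1 154. ] [ 0.4393 -0.0814  0.048 ]
200 [260 142  22  24 376] d_mm 33.2 [269.7 154.1] [ 0.4222 -0.0272  0.048 ]
200 [296 143  27  27 544] d_mm 39.9 [309.2 156.1] [0.407  0.0309 0.048 ]
225 [180 143  21  24 365] d_mm 32.7 [189.9 155.4] [ 0.4607 -0.1415  0.048 ]
225 [297 143  26  27 478] d_mm 37.4 [309.9 157. ] [0.4079 0.0323 0.048 ]
225 [223 146  19  21 286] d_mm 28.9 [232.1 156.6] [ 0.443  -0.0803  0.048 ]
225 [263 146  16  20 234] d_mm 26.2 [270.1 155.9] [ 0.4246 -0.0257  0.048 ]
```

View pics/w2c.png

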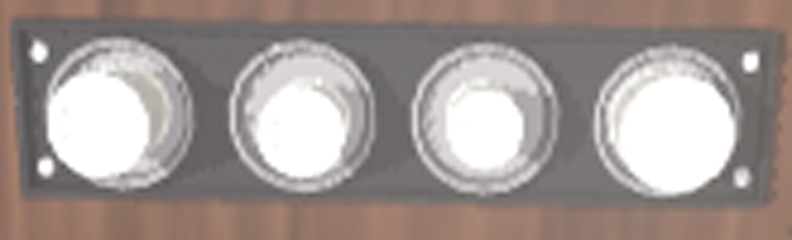

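Left to right the tubes are a, d, c and b (cap diameters about 37, 26, 29 and 33 mm), so a goes to y=50, d to 0, c to -50 and b to -100. I'm starting with a.

Emit:
carry_out(
  moves="-0.1 0.2 -0.2 0 0 0; -0.2 0.4 -0.5 0 0 0; -0.3 0.59 -0.8 0 0 0; -0.3 0.59 -1 0 0 0; -0.3 0.59 -1 0 0 0; -0.3 0.59 -1 0 0 0; -0.3 0.59 -1 0 0 0; -0.3 0.59 -1 0 0 0",
  fingers=0.42,
  force=30,
)

```text
clock: 3.42
eef_pos: [0.4091, 0.0315, 0.1767]
ee_rot: [-0.151, 0.988, 0.0, 0.002]
wrist_force: [0.5, -0.1, -0.3]
finger_gap: 0.0516
grip_force: 0.0
```

Emit:
carry_out(
  moves="0 0 -0.3 0 0 0; 0 0 -0.6 0 0 0; 0 0 -0.8 0 0 0; 0 0 -0.8 0 0 0; 0 0 -0.8 0 0 0",
)

```text
clock: 3.83
eef_pos: [0.4081, 0.0314, 0.0795]
ee_rot: [-0.152, 0.988, -0.0, -0.0]
wrist_force: [0.0, 0.4, 0.2]
finger_gap: 0.0506
grip_force: 0.0
```

```bash
python3 - <<'E'
from h import *
s=arm.read_state();print(s["joint_pos"])
i=imaging.camera_info("wrist");im=save("wrist","w3")
for X in((.408,.032,.046),(.4246,-.0257,.049)): print(proj("wrist",X,i))
E
```

```text
[-0.63414362 -0.01943982  0.44709112  2.1845978   0.01068595  0.97502802
  1.68186506]
[259.84757422 214.39021115]
[180.4690028  213.97510875]
```

View pics/w3.png

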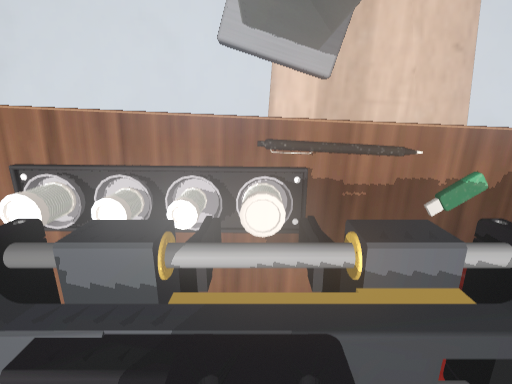

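The a cap shows at (263,214), within 2 mm of the prediction. I'll descend and grip.

Emit:
carry_out(
  moves="0 0.01 -0.2 0 0 0; 0 0.01 -0.4 0 0 0; 0 0.01 -0.48 0 0 0; 0 0.01 -0.48 0 0 0; 0 0.01 -0.48 0 0 0",
)

```text
clock: 4.3
eef_pos: [0.4086, 0.0331, 0.0223]
ee_rot: [-0.152, 0.988, 0.0, 0.001]
wrist_force: [0.2, 0.7, 0.3]
finger_gap: 0.0506
grip_force: 0.0
```

Emit:
carry_out(
  moves="0 0 0 0 0 0; 0 0 0 0 0 0; 0 0 0 0 0 0; 0 0 0 0 0 0; 0 0 0 0 0 0; 0 0 0 0 0 0",
  fingers=1,
  force=30,
)

```text
clock: 4.8
eef_pos: [0.4084, 0.0332, 0.0218]
ee_rot: [-0.152, 0.988, 0.0, 0.001]
wrist_force: [-2.1, 0.7, 7.9]
finger_gap: 0.0351
grip_force: 30.0
```

Emit:
carry_out(
  moves="0 0 0.2 0 0 0; 0 0 0.5 0 0 0; 0 0 0.8 0 0 0; 0 0 1 0 0 0; 0 0 1 0 0 0; 0 0 1 0 0 0",
)

```text
clock: 5.3
eef_pos: [0.4082, 0.0332, 0.1418]
ee_rot: [-0.152, 0.988, 0.001, 0.001]
wrist_force: [-0.2, -0.4, -2.7]
finger_gap: 0.0352
grip_force: 30.0
```

Emit:
carry_out(
  moves="-0.1 0.2 0.1 0 0 -0.15; -0.2 0.4 0.2 0 0 -0.3; -0.2 0.6 0.3 0 0 -0.45; -0.2 0.8 0.3 0 0 -0.6; -0.2 1 0.3 0 0 -0.75; -0.2 1 0.3 0 0 -0.8; -0.2 1 0.3 0 0 -0.8",
)

```text
clock: 5.88
eef_pos: [0.3826, 0.1534, 0.1751]
ee_rot: [0.161, 0.987, -0.001, -0.001]
wrist_force: [-0.3, -1.2, -1.9]
finger_gap: 0.0352
grip_force: 30.0
```

Emit:
carry_out(
  moves="0 0.2 0 0 0 -0.15; 0 0.4 0 0 0 -0.3; 0 0.6 0 0 0 -0.45; 0 0.8 0 0 0 -0.6; 0 1 0 0 0 -0.75; 0 1 0 0 0 -0.8; 0 1 0 0 0 -0.8",
)

```text
clock: 6.47
eef_pos: [0.3831, 0.2727, 0.1754]
ee_rot: [0.458, 0.889, -0.001, -0.0]
wrist_force: [-0.3, -0.4, -3.1]
finger_gap: 0.0353
grip_force: 30.0
```

Emit:
carry_out(
  moves="0.1 0.2 0 0 0 -0.15; 0.2 0.4 0 0 0 -0.3; 0.3 0.7 0 0 0 -0.41; 0.3 1 0 0 0 -0.41; 0.3 1 0 0 0 -0.41; 0.3 1 0 0 0 -0.41; 0.3 1 0 0 0 -0.41",
)

```text
clock: 7.05
eef_pos: [0.4201, 0.3911, 0.1759]
ee_rot: [0.594, 0.804, -0.001, 0.0]
wrist_force: [-0.2, -0.6, -2.2]
finger_gap: 0.0353
grip_force: 30.0
```

```bash
python3 - <<'E'
from h import *
s=arm.read_state();print(s["eef_pos"],s["ee_rot"],s["joint_pos"])
i=imaging.camera_info("wrist");im=save("wrist","w4");print(-np.array(i["R"]).T@np.array(i["t"]))
c=np.array([.465,.352]);ex=np.array([.956,.292]);ey=np.array([-.292,.956])
for x,y,z in((-.0945,.128,.062),(-.0945,-.128,.062),(-.087,.0745,.05),(-.087,.025,.05)): print((x,y,z),proj("wrist",[*(c+x*ex+y*ey),z],i).round(1))
E
```

```text
[0.4200851  0.39112215 0.17588605] [ 5.94192257e-01  8.04322170e-01 -1.13010317e-03  3.61848387e-04] [-0.88540263  0.24972133  0.06514088  1.66614268 -0.01604678  1.22844248
 -0.51858247]
[0.39815927 0.46006359 0.33787663]
(-0.0945, 0.128, 0.062) [196.2 110.5]
(-0.0945, -0.128, 0.062) [208.6 327.6]
(-0.087, 0.0745, 0.05) [208.7 162.6]
(-0.087, 0.025, 0.05) [210.8 206.4]
```

View pics/w4.png

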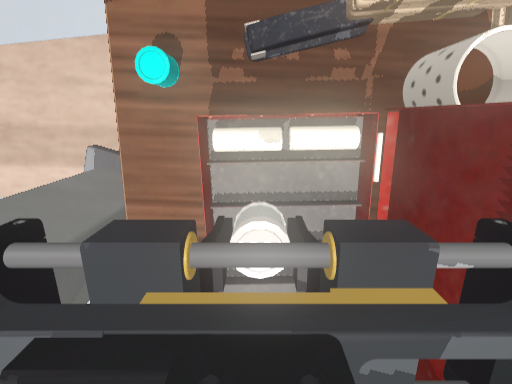

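```bash
python3 - <<'E'
from h import *
im=cv2.imread("pics/w4.png")
cv2.imwrite("pics/w4c.png",cv2.resize(im[100:225,190:390],None,fx=4,fy=4,interpolation=cv2.INTER_CUBIC))
i=imaging.camera_info("wrist")
c=np.array([.465,.352]);ex=np.array([.956,.292]);ey=np.array([-.292,.956])
for x,y,z in((0,.128,.062),(-.087,.128,.062),(.084,.128,.062),(0,.0745,.05),(0,.025,.05),(0,.0745,.032),(-.0945,.09,.062),(-.0945,.06,.062)): print((x,y,z),((proj("wrist",[*(c+x*ex+y*ey),z],i)-[190,100])*4).round(1))
E
```

```text
(0, 0.128, 0.062) [409.9  41.7]
(-0.087, 0.128, 0.062) [54.8 41.3]
(0.084, 0.128, 0.062) [752.7  42.1]
(0, 0.0745, 0.05) [398.  250.1]
(0, 0.025, 0.05) [392.7 424.9]
(0, 0.0745, 0.032) [391.3 239.6]
(-0.0945, 0.09, 0.062) [ 33.3 197.1]
(-0.0945, 0.06, 0.062) [ 40.  312.2]
```

View pics/w4c.png

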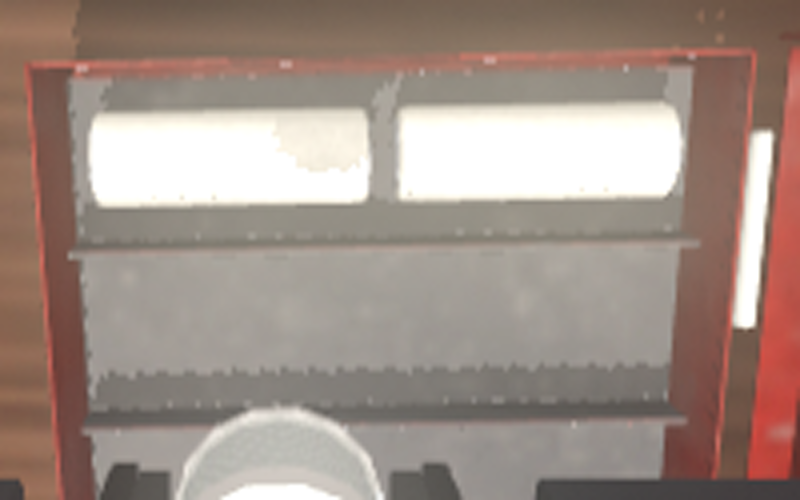

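The wrist picture seems slightly lens-compressed at its edge. The dividers near the centre (rows 161 and 203) agree with my box estimate to about 2 mm, and the tube sits over the free compartment next to the rolls. I'll lower it and release.

Emit:
carry_out(
  moves="0 0 -0.25 0 0 0; 0 0 -0.5 0 0 0; 0 0 -0.7 0 0 0; 0 0 -0.9 0 0 0; 0 0 -1 0 0 0; 0 0 -1 0 0 0; 0 0 -1 0 0 0",
)

```text
clock: 7.68
eef_pos: [0.4201, 0.3922, 0.0575]
ee_rot: [0.595, 0.804, -0.0, 0.0]
wrist_force: [-0.2, -1.1, -1.2]
finger_gap: 0.0353
grip_force: 30.0
```

Emit:
carry_out(
  moves="0 0 -0.03 0 0 0; 0 0 -0.06 0 0 0; 0 0 -0.07 0 0 0; 0 0 -0.07 0 0 0; 0 0 -0.07 0 0 0",
)

```text
clock: 8.1
eef_pos: [0.4198, 0.3931, 0.0489]
ee_rot: [0.595, 0.804, 0.0, 0.0]
wrist_force: [0.8, -0.6, -2.2]
finger_gap: 0.0352
grip_force: 30.0
```

Emit:
carry_out(
  moves="0 0 -0.02 0 0 0; 0 0 -0.025 0 0 0; 0 0 -0.025 0 0 0; 0 0 -0.025 0 0 0",
)

```text
clock: 8.43
eef_pos: [0.4198, 0.3931, 0.0459]
ee_rot: [0.595, 0.804, 0.0, 0.0]
wrist_force: [-0.9, -0.4, 2.1]
finger_gap: 0.035
grip_force: 30.0
```

Emit:
carry_out(
  moves="0 0 0 0 0 0; 0 0 0 0 0 0; 0 0 0 0 0 0; 0 0 0 0 0 0; 0 0 0 0 0 0",
  fingers=0.42,
)

```text
clock: 8.85
eef_pos: [0.4197, 0.3929, 0.0455]
ee_rot: [0.595, 0.804, 0.0, 0.0]
wrist_force: [-0.5, 1.0, 0.7]
finger_gap: 0.0498
grip_force: 0.0
```

Emit:
carry_out(
  moves="0 0 0.1 0 0 0; 0 0 0.3 0 0 0; 0 0 0.6 0 0 0; 0 0 0.9 0 0 0; 0 0 1 0 0 0; 0 0 1 0 0 0",
)

```text
clock: 9.35
eef_pos: [0.4213, 0.3945, 0.1707]
ee_rot: [0.595, 0.804, 0.004, 0.0]
wrist_force: [0.5, -0.2, 0.2]
finger_gap: 0.0503
grip_force: 0.0
```

```bash
python3 - <<'E'
from h import *
i=imaging.camera_info("wrist");print(i.keys());save("wrist","w5")
print(proj("wrist",(.42,.393,.07),i),arm.read_state()["eef_pos"])
E
```

```text
dict_keys(['vertical_fov', 'cx', 'cy', 'R', 't'])
[257.90752756 192.12405995] [0.42045427 0.39370473 0.16803471]
```

View pics/w5.png

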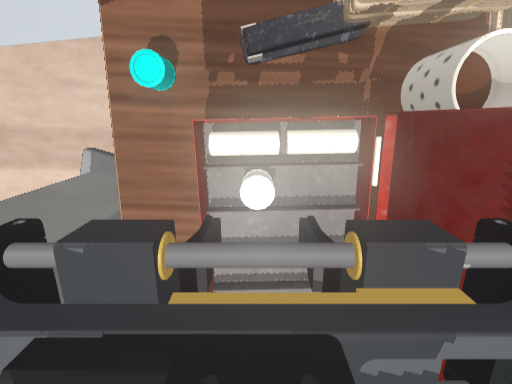

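Tube a is standing at (258,190), mid-compartment. Back for d.

Emit:
carry_out(
  moves="-0.1 -0.2 0 0 0 0.15; -0.2 -0.4 0 0 0 0.3; -0.3 -0.6 0 0 0 0.45; -0.3 -0.8 0 0 0 0.6; -0.3 -1 0 0 0 0.75; -0.3 -1 0 0 0 0.8; -0.3 -1 0 0 0 0.8",
  fingers=0.54,
)

```text
clock: 9.98
eef_pos: [0.3834, 0.2714, 0.1648]
ee_rot: [0.317, 0.948, -0.001, -0.0]
wrist_force: [-0.1, -0.4, -0.3]
finger_gap: 0.0404
grip_force: 0.0
```

Emit:
carry_out(
  moves="0 -0.2 0 0 0 0.15; 0 -0.4 0 0 0 0.3; 0 -0.6 0 0 0 0.45; 0 -0.8 0 0 0 0.6; 0 -1 0 0 0 0.75; 0 -1 0 0 0 0.8; 0 -1 0 0 0 0.8",
)

```text
clock: 10.57
eef_pos: [0.3835, 0.1525, 0.1651]
ee_rot: [0.009, 1.0, -0.0, -0.0]
wrist_force: [-0.9, 0.6, -0.0]
finger_gap: 0.0404
grip_force: 0.0
```

Emit:
carry_out(
  moves="0 -0.2 0 0 0 0.15; 0 -0.4 0 0 0 0.3; 0 -0.6 0 0 0 0.41; 0 -0.8 0 0 0 0.41; 0 -1 0 0 0 0.41; 0 -1 0 0 0 0.41; 0 -1 0 0 0 0.41",
)

```text
clock: 11.15
eef_pos: [0.3838, 0.0333, 0.1654]
ee_rot: [-0.15, 0.989, 0.0, -0.0]
wrist_force: [1.0, 0.7, -0.2]
finger_gap: 0.0399
grip_force: 0.0
```

Emit:
carry_out(
  moves="0.1 -0.2 -0.1 0 0 0; 0.2 -0.35 -0.3 0 0 0; 0.33 -0.48 -0.5 0 0 0; 0.33 -0.48 -0.6 0 0 0; 0.33 -0.48 -0.6 0 0 0; 0.33 -0.48 -0.6 0 0 0; 0.33 -0.48 -0.6 0 0 0",
)

```text
clock: 11.73
eef_pos: [0.4236, -0.0233, 0.0942]
ee_rot: [-0.153, 0.988, 0.0, 0.0]
wrist_force: [0.3, -0.4, 0.4]
finger_gap: 0.0401
grip_force: 0.0
```

```bash
cat > caps.py <<'E'
from h import *
i=imaging.camera_info("wrist");im=imaging.grab_frame("wrist")
s=arm.read_state();print(s["eef_pos"].__repr__(),s["ee_rot"])
g=im.min(2).copy();g[250:]=0
n,l,st,ce=cv2.connectedComponentsWithStats((g>215).astype(np.uint8))
for k in range(1,n):
    if st[k,4]>150: print(st[k],ce[k].round(1),ray("wrist",ce[k],.048,i).round(4))
cv2.imwrite("pics/caps_last.png",im[:,:,::-1])
E
python3 caps.py
```

```text
array([ 0.4237955 , -0.02344591,  0.09447292]) [-1.52518420e-01  9.88300408e-01  1.99395547e-04  6.28704916e-04]
[170 185  34  41 821] [186.6 207.4] [ 0.4402 -0.0797  0.048 ]
[  86  189   40   36 1025] [105.1 206.6] [ 0.4594 -0.1429  0.048 ]
[242 196  29  29 604] [256.1 209.7] [ 0.4251 -0.0253  0.048 ]
```

Emit:
carry_out(
  moves="0.01 -0.01 -0.2 0 0 0; 0.01 -0.01 -0.4 0 0 0; 0.01 -0.01 -0.55 0 0 0; 0.01 -0.01 -0.6 0 0 0; 0.01 -0.01 -0.6 0 0 0; 0.01 -0.01 -0.6 0 0 0",
)

```text
clock: 12.28
eef_pos: [0.4251, -0.0255, 0.0226]
ee_rot: [-0.152, 0.988, 0.0, 0.0]
wrist_force: [0.3, -0.2, -0.4]
finger_gap: 0.0401
grip_force: 0.0
```

Emit:
carry_out(
  moves="0 0 0 0 0 0; 0 0 0 0 0 0; 0 0 0 0 0 0; 0 0 0 0 0 0; 0 0 0 0 0 0; 0 0 0 0 0 0",
  fingers=1,
  force=25,
)

```text
clock: 12.78
eef_pos: [0.425, -0.0257, 0.0222]
ee_rot: [-0.152, 0.988, 0.0, 0.001]
wrist_force: [-0.7, 1.9, 7.8]
finger_gap: 0.0232
grip_force: 25.0
```

Emit:
carry_out(
  moves="0 0 0.2 0 0 0; 0 0 0.5 0 0 0; 0 0 0.8 0 0 0; 0 0 1 0 0 0; 0 0 1 0 0 0; 0 0 1 0 0 0",
)

```text
clock: 13.28
eef_pos: [0.4251, -0.0257, 0.1425]
ee_rot: [-0.152, 0.988, 0.0, 0.001]
wrist_force: [-0.0, 1.5, -1.5]
finger_gap: 0.0235
grip_force: 25.0
```

Emit:
carry_out(
  moves="-0.1 0.2 0.1 0 0 -0.15; -0.2 0.4 0.2 0 0 -0.3; -0.33 0.6 0.25 0 0 -0.45; -0.33 0.8 0.25 0 0 -0.6; -0.33 1 0.25 0 0 -0.75; -0.33 1 0.25 0 0 -0.8; -0.33 1 0.25 0 0 -0.8",
)

```text
clock: 13.87
eef_pos: [0.3839, 0.0948, 0.17]
ee_rot: [0.161, 0.987, -0.001, -0.001]
wrist_force: [0.7, -0.8, -2.2]
finger_gap: 0.0231
grip_force: 25.0
```

Emit:
carry_out(
  moves="0 0.2 0 0 0 -0.15; 0 0.4 0 0 0 -0.3; 0 0.6 0 0 0 -0.45; 0 0.8 0 0 0 -0.6; 0 1 0 0 0 -0.75; 0 1 0 0 0 -0.8; 0 1 0 0 0 -0.8",
)

```text
clock: 14.45
eef_pos: [0.3844, 0.214, 0.1702]
ee_rot: [0.458, 0.889, -0.001, -0.0]
wrist_force: [0.7, -0.0, -1.3]
finger_gap: 0.0231
grip_force: 25.0
```

Emit:
carry_out(
  moves="0 0.2 0 0 0 -0.15; 0.1 0.4 0 0 0 -0.3; 0.2 0.7 0 0 0 -0.41; 0.3 1 0 0 0 -0.41; 0.38 1 0 0 0 -0.41; 0.38 1 0 0 0 -0.41; 0.38 1 0 0 0 -0.41; 0.38 1 0 0 0 -0.41",
)

```text
clock: 15.12
eef_pos: [0.4305, 0.3323, 0.171]
ee_rot: [0.595, 0.804, -0.001, 0.0]
wrist_force: [-0.9, -0.8, -1.3]
finger_gap: 0.0233
grip_force: 25.0
```

Emit:
carry_out(
  moves="0 0.07 -0.1 0 0 0; 0 0.07 -0.3 0 0 0; 0 0.07 -0.5 0 0 0; 0 0.07 -0.7 0 0 0; 0 0.07 -0.8 0 0 0; 0 0.07 -0.8 0 0 0; 0 0.07 -0.8 0 0 0",
)

```text
clock: 15.7
eef_pos: [0.4302, 0.3424, 0.0755]
ee_rot: [0.595, 0.804, -0.0, -0.0]
wrist_force: [-0.0, 1.1, -1.3]
finger_gap: 0.0235
grip_force: 25.0
```

Lower from z=0.0755 to about 0.046, then release.

Emit:
carry_out(
  moves="0 0.01 -0.1 0 0 0; 0 0.01 -0.2 0 0 0; 0 0.01 -0.24 0 0 0; 0 0.01 -0.245 0 0 0; 0 0.01 -0.245 0 0 0; 0 0.01 -0.245 0 0 0",
)

```text
clock: 16.2
eef_pos: [0.4305, 0.3437, 0.0461]
ee_rot: [0.595, 0.804, 0.0, 0.0]
wrist_force: [-0.8, 0.1, -2.0]
finger_gap: 0.0235
grip_force: 25.0
```

Emit:
carry_out(
  moves="0 0 0 0 0 0; 0 0 0 0 0 0; 0 0 0 0 0 0; 0 0 0 0 0 0; 0 0 0 0 0 0",
  fingers=0.5,
)

```text
clock: 16.62
eef_pos: [0.4305, 0.3438, 0.0463]
ee_rot: [0.595, 0.804, 0.0, 0.0]
wrist_force: [-0.2, 0.0, 0.2]
finger_gap: 0.0421
grip_force: 0.0
```

Emit:
carry_out(
  moves="0 0 0.1 0 0 0; 0 0 0.3 0 0 0; 0 0 0.6 0 0 0; 0 0 0.9 0 0 0; 0 0 1 0 0 0; 0 0 1 0 0 0",
)

```text
clock: 17.12
eef_pos: [0.4321, 0.3452, 0.1711]
ee_rot: [0.595, 0.804, 0.004, 0.001]
wrist_force: [-0.2, 0.0, -0.9]
finger_gap: 0.0435
grip_force: 0.0
```

```bash
python3 caps.py
```

```text
array([0.43122993, 0.34446438, 0.1684809 ]) [5.94651550e-01 8.03980981e-01 1.99867521e-03 3.49900853e-04]
[ 293   79   74   16 1007] [329.7  86.3] [0.4691 0.4627 0.048 ]
[ 211   80   74   17 1054] [248.6  88. ] [0.3927 0.4375 0.048 ]
[382  82  10  54 251] [386.2 109.8] [0.5321 0.4585 0.048 ]
[256  97  28   8 167] [269.9 101.3] [0.4167 0.4317 0.048 ]
[ 243  123   37   39 1105] [261.  141.8] [0.4199 0.3907 0.048 ]
[245 182  24  23 443] [256.7 192.8] [0.4317 0.3366 0.048 ]
```

Emit:
carry_out(
  moves="-0.1 -0.2 0 0 0 0.15; -0.2 -0.4 0 0 0 0.3; -0.3 -0.6 0 0 0 0.45; -0.38 -0.8 0 0 0 0.6; -0.38 -1 0 0 0 0.75; -0.38 -1 0 0 0 0.8; -0.38 -1 0 0 0 0.8",
)

```text
clock: 17.75
eef_pos: [0.3844, 0.2222, 0.1653]
ee_rot: [0.317, 0.948, -0.001, -0.0]
wrist_force: [0.4, 0.1, 0.5]
finger_gap: 0.0434
grip_force: 0.0
```

Emit:
carry_out(
  moves="0 -0.2 0 0 0 0.15; 0 -0.4 0 0 0 0.3; 0 -0.6 0 0 0 0.45; 0 -0.8 0 0 0 0.6; 0 -1 0 0 0 0.75; 0 -1 0 0 0 0.8; 0 -1 0 0 0 0.8",
)

```text
clock: 18.33
eef_pos: [0.3846, 0.1033, 0.1656]
ee_rot: [0.009, 1.0, -0.0, -0.0]
wrist_force: [0.1, -0.3, -0.1]
finger_gap: 0.0433
grip_force: 0.0
```

Emit:
carry_out(
  moves="0 -0.2 0 0 0 0.15; 0 -0.4 0 0 0 0.3; 0 -0.6 0 0 0 0.41; 0 -0.8 0 0 0 0.41; 0 -1 0 0 0 0.41; 0 -1 0 0 0 0.41; 0 -1 0 0 0 0.41",
)

```text
clock: 18.92
eef_pos: [0.385, -0.0159, 0.1659]
ee_rot: [-0.15, 0.989, 0.0, -0.0]
wrist_force: [-0.2, 0.7, 0.4]
finger_gap: 0.0435
grip_force: 0.0
```

Emit:
carry_out(
  moves="0.1 -0.2 -0.1 0 0 0; 0.2 -0.35 -0.3 0 0 0; 0.35 -0.54 -0.5 0 0 0; 0.47 -0.54 -0.6 0 0 0; 0.47 -0.54 -0.6 0 0 0; 0.47 -0.54 -0.6 0 0 0; 0.47 -0.54 -0.6 0 0 0",
)

```text
clock: 19.5
eef_pos: [0.4412, -0.0797, 0.0943]
ee_rot: [-0.152, 0.988, 0.0, -0.0]
wrist_force: [-1.1, 0.3, 0.8]
finger_gap: 0.0435
grip_force: 0.0
```

```bash
python3 caps.py
```

```text
array([ 0.44128814, -0.07984831,  0.0946918 ]) [-1.52426672e-01  9.88314737e-01  2.22813138e-04  2.01310177e-04]
[241 185  33  41 853] [255.9 208.6] [ 0.4417 -0.0822  0.048 ]
[ 160  190   39   37 1039] [179.1 207.2] [ 0.4593 -0.142   0.048 ]
```

Emit:
carry_out(
  moves="0.01 -0.01 -0.2 0 0 0; 0.01 -0.01 -0.4 0 0 0; 0.01 -0.01 -0.55 0 0 0; 0.01 -0.01 -0.61 0 0 0; 0.01 -0.01 -0.61 0 0 0; 0.01 -0.01 -0.61 0 0 0",
)

```text
clock: 20.05
eef_pos: [0.4428, -0.0819, 0.0219]
ee_rot: [-0.152, 0.988, 0.0, 0.0]
wrist_force: [0.3, -0.2, 0.6]
finger_gap: 0.0437
grip_force: 0.0
```

Emit:
carry_out(
  moves="0 0 0 0 0 0; 0 0 0 0 0 0; 0 0 0 0 0 0; 0 0 0 0 0 0; 0 0 0 0 0 0; 0 0 0 0 0 0",
  fingers=1,
  force=25,
)

```text
clock: 20.55
eef_pos: [0.443, -0.0821, 0.0217]
ee_rot: [-0.152, 0.988, 0.0, 0.001]
wrist_force: [-1.2, 1.3, 7.7]
finger_gap: 0.0271
grip_force: 25.0
```

Emit:
carry_out(
  moves="0 0 0.2 0 0 0; 0 0 0.5 0 0 0; 0 0 0.8 0 0 0; 0 0 1 0 0 0; 0 0 1 0 0 0; 0 0 1 0 0 0",
)

```text
clock: 21.05
eef_pos: [0.4432, -0.0822, 0.142]
ee_rot: [-0.152, 0.988, 0.0, 0.001]
wrist_force: [0.1, -0.2, -2.6]
finger_gap: 0.0272
grip_force: 25.0
```

Emit:
carry_out(
  moves="-0.15 0.2 0.1 0 0 -0.15; -0.3 0.4 0.2 0 0 -0.3; -0.48 0.6 0.25 0 0 -0.45; -0.48 0.8 0.25 0 0 -0.6; -0.48 1 0.25 0 0 -0.75; -0.48 1 0.25 0 0 -0.8; -0.48 1 0.25 0 0 -0.8",
)

```text
clock: 21.63
eef_pos: [0.3839, 0.0385, 0.1696]
ee_rot: [0.161, 0.987, -0.001, -0.001]
wrist_force: [-0.7, -0.8, -1.9]
finger_gap: 0.0273
grip_force: 25.0
```

Emit:
carry_out(
  moves="0 0.2 0 0 0 -0.15; 0 0.4 0 0 0 -0.3; 0 0.6 0 0 0 -0.45; 0 0.8 0 0 0 -0.6; 0 1 0 0 0 -0.75; 0 1 0 0 0 -0.8; 0 1 0 0 0 -0.8",
)

```text
clock: 22.22
eef_pos: [0.3845, 0.1576, 0.1697]
ee_rot: [0.457, 0.889, -0.001, -0.001]
wrist_force: [-1.0, -0.6, -0.3]
finger_gap: 0.027
grip_force: 25.0
```

Emit:
carry_out(
  moves="0 0.2 0 0 0 -0.15; 0 0.4 0 0 0 -0.3; 0.1 0.7 0 0 0 -0.41; 0.2 1 0 0 0 -0.41; 0.3 1 0 0 0 -0.41; 0.3 1 0 0 0 -0.41; 0.3 1 0 0 0 -0.41; 0.3 1 0 0 0 -0.41",
)

```text
clock: 22.88
eef_pos: [0.4207, 0.276, 0.1703]
ee_rot: [0.595, 0.804, -0.001, -0.0]
wrist_force: [0.1, 0.3, -1.9]
finger_gap: 0.0272
grip_force: 25.0
```

Emit:
carry_out(
  moves="0.1 0.1 0 0 0 0; 0.2 0.17 -0.2 0 0 0; 0.2 0.17 -0.5 0 0 0; 0.2 0.17 -0.7 0 0 0; 0.2 0.17 -0.8 0 0 0; 0.2 0.17 -0.8 0 0 0; 0.2 0.17 -0.8 0 0 0",
)

```text
clock: 23.47
eef_pos: [0.445, 0.2977, 0.0757]
ee_rot: [0.595, 0.804, 0.0, 0.0]
wrist_force: [0.7, -0.3, -0.9]
finger_gap: 0.0272
grip_force: 25.0
```

Emit:
carry_out(
  moves="0 -0.01 -0.1 0 0 0; 0 -0.01 -0.2 0 0 0; 0 -0.01 -0.24 0 0 0; 0 -0.01 -0.25 0 0 0; 0 -0.01 -0.25 0 0 0; 0 -0.01 -0.25 0 0 0",
)

```text
clock: 23.97
eef_pos: [0.4452, 0.2972, 0.0456]
ee_rot: [0.595, 0.804, 0.0, 0.0]
wrist_force: [-0.0, 0.5, -2.2]
finger_gap: 0.0274
grip_force: 25.0
```

Emit:
carry_out(
  moves="0 0 0 0 0 0; 0 0 0 0 0 0; 0 0 0 0 0 0; 0 0 0 0 0 0; 0 0 0 0 0 0",
  fingers=0.46,
)

```text
clock: 24.38
eef_pos: [0.4449, 0.297, 0.0451]
ee_rot: [0.595, 0.804, 0.0, 0.0]
wrist_force: [0.6, -0.1, 0.1]
finger_gap: 0.0456
grip_force: 0.0
```

Emit:
carry_out(
  moves="0 0 0.1 0 0 0; 0 0 0.3 0 0 0; 0 0 0.6 0 0 0; 0 0 0.9 0 0 0; 0 0 1 0 0 0; 0 0 1 0 0 0",
)

```text
clock: 24.88
eef_pos: [0.4467, 0.2983, 0.1698]
ee_rot: [0.595, 0.804, 0.004, 0.001]
wrist_force: [0.1, 0.5, -0.4]
finger_gap: 0.047
grip_force: 0.0
```

```bash
python3 caps.py
```

```text
array([0.44570448, 0.29759023, 0.16721024]) [5.94643913e-01 8.03986715e-01 1.91956988e-03 5.42201837e-04]
[ 23   0  75  10 391] [57.7  3.2] [0.2202 0.409  0.048 ]
[ 295   21   78   29 1454] [335.5  31.1] [0.4712 0.4626 0.048 ]
[ 207   23   79   20 1367] [247.1  31.9] [0.3919 0.4374 0.048 ]
[389  22  10  61 250] [393.7  54. ] [0.5318 0.4608 0.048 ]
[ 242   68   39   42 1265] [260.9  88. ] [0.4189 0.3939 0.048 ]
[244 130  26  27 528] [256.5 143.6] [0.4305 0.3407 0.048 ]
[244 177  27  30 608] [257.1 192.7] [0.4465 0.2902 0.048 ]
```

Emit:
carry_out(
  moves="-0.15 -0.2 0 0 0 0.15; -0.3 -0.4 0 0 0 0.3; -0.45 -0.6 0 0 0 0.45; -0.5 -0.8 0 0 0 0.6; -0.5 -1 0 0 0 0.75; -0.5 -1 0 0 0 0.8; -0.5 -1 0 0 0 0.8",
)

```text
clock: 25.52
eef_pos: [0.3842, 0.1755, 0.1641]
ee_rot: [0.317, 0.948, -0.001, -0.001]
wrist_force: [-0.4, -0.2, -0.0]
finger_gap: 0.0469
grip_force: 0.0
```

Emit:
carry_out(
  moves="0 -0.2 0 0 0 0.15; 0 -0.4 0 0 0 0.3; 0 -0.6 0 0 0 0.45; 0 -0.8 0 0 0 0.6; 0 -1 0 0 0 0.75; 0 -1 0 0 0 0.8; 0 -1 0 0 0 0.8",
)

```text
clock: 26.1
eef_pos: [0.3846, 0.0566, 0.1644]
ee_rot: [0.009, 1.0, -0.0, -0.001]
wrist_force: [-1.9, 0.3, -0.0]
finger_gap: 0.0472
grip_force: 0.0
```

Emit:
carry_out(
  moves="0 -0.2 0 0 0 0.15; 0 -0.4 0 0 0 0.3; 0 -0.6 0 0 0 0.41; 0 -0.8 0 0 0 0.41; 0 -1 0 0 0 0.41; 0 -1 0 0 0 0.41; 0 -1 0 0 0 0.41",
)

```text
clock: 26.68
eef_pos: [0.385, -0.0628, 0.1647]
ee_rot: [-0.15, 0.989, 0.0, -0.0]
wrist_force: [-0.5, 0.8, -0.3]
finger_gap: 0.0472
grip_force: 0.0
```

Emit:
carry_out(
  moves="0.15 -0.2 -0.1 0 0 0; 0.3 -0.4 -0.2 0 0 0; 0.45 -0.66 -0.4 0 0 0; 0.61 -0.66 -0.6 0 0 0; 0.61 -0.66 -0.6 0 0 0; 0.61 -0.66 -0.6 0 0 0; 0.61 -0.66 -0.6 0 0 0",
)

```text
clock: 27.27
eef_pos: [0.458, -0.1408, 0.0929]
ee_rot: [-0.152, 0.988, 0.0, -0.001]
wrist_force: [0.1, 0.4, 0.2]
finger_gap: 0.0471
grip_force: 0.0
```

```bash
python3 caps.py
```

```text
array([ 0.45831696, -0.14099799,  0.09362864]) [-1.52319009e-01  9.88331263e-01  2.83457574e-04  3.92353503e-04]
[ 238  194   39   37 1084] [256.4 212. ] [ 0.4608 -0.1421  0.048 ]
```

Emit:
carry_out(
  moves="0.02 -0.01 -0.2 0 0 0; 0.02 -0.01 -0.4 0 0 0; 0.02 -0.01 -0.55 0 0 0; 0.02 -0.01 -0.59 0 0 0; 0.02 -0.01 -0.59 0 0 0; 0.02 -0.01 -0.59 0 0 0",
)

```text
clock: 27.82
eef_pos: [0.4612, -0.1432, 0.0236]
ee_rot: [-0.152, 0.988, 0.0, 0.001]
wrist_force: [-0.1, 0.3, 0.2]
finger_gap: 0.0472
grip_force: 0.0
```

Emit:
carry_out(
  moves="0 0 0 0 0 0; 0 0 0 0 0 0; 0 0 0 0 0 0; 0 0 0 0 0 0; 0 0 0 0 0 0; 0 0 0 0 0 0",
  fingers=1,
  force=30,
)

```text
clock: 28.32
eef_pos: [0.461, -0.1433, 0.0229]
ee_rot: [-0.152, 0.988, 0.0, 0.001]
wrist_force: [-1.5, 1.3, 7.2]
finger_gap: 0.0312
grip_force: 30.0
```

Emit:
carry_out(
  moves="0 0 0.2 0 0 0; 0 0 0.5 0 0 0; 0 0 0.8 0 0 0; 0 0 1 0 0 0; 0 0 1 0 0 0; 0 0 1 0 0 0",
)

```text
clock: 28.82
eef_pos: [0.4611, -0.1434, 0.143]
ee_rot: [-0.152, 0.988, 0.0, 0.001]
wrist_force: [-0.1, 0.9, -2.8]
finger_gap: 0.0311
grip_force: 30.0
```

Emit:
carry_out(
  moves="-0.2 0.2 0.1 0 0 -0.15; -0.4 0.4 0.2 0 0 -0.3; -0.62 0.6 0.25 0 0 -0.45; -0.62 0.8 0.25 0 0 -0.6; -0.62 1 0.25 0 0 -0.75; -0.62 1 0.25 0 0 -0.8; -0.62 1 0.25 0 0 -0.8",
)

```text
clock: 29.4
eef_pos: [0.385, -0.0223, 0.1707]
ee_rot: [0.162, 0.987, -0.0, -0.001]
wrist_force: [-0.5, -0.0, -1.6]
finger_gap: 0.0314
grip_force: 30.0
```

Emit:
carry_out(
  moves="0 0.2 0 0 0 -0.15; 0 0.4 0 0 0 -0.3; 0 0.6 0 0 0 -0.45; 0 0.8 0 0 0 -0.6; 0 1 0 0 0 -0.75; 0 1 0 0 0 -0.8; 0 1 0 0 0 -0.8",
)

```text
clock: 29.98
eef_pos: [0.3856, 0.0965, 0.1708]
ee_rot: [0.457, 0.889, -0.001, -0.001]
wrist_force: [-0.5, 0.5, -2.7]
finger_gap: 0.0315
grip_force: 30.0
```

Emit:
carry_out(
  moves="0 0.2 0 0 0 -0.15; 0 0.4 0 0 0 -0.3; 0 0.7 0 0 0 -0.41; 0 1 0 0 0 -0.41; 0 1 0 0 0 -0.41; 0 1 0 0 0 -0.41; 0 1 0 0 0 -0.41",
)

```text
clock: 30.57
eef_pos: [0.3863, 0.2149, 0.1713]
ee_rot: [0.594, 0.804, -0.001, -0.0]
wrist_force: [0.3, -0.9, -2.3]
finger_gap: 0.0313
grip_force: 30.0
```

Emit:
carry_out(
  moves="0.1 0.28 0 0 0 0; 0.3 0.28 0 0 0 0; 0.5 0.28 -0.1 0 0 0; 0.59 0.28 -0.3 0 0 0; 0.59 0.28 -0.5 0 0 0; 0.59 0.28 -0.7 0 0 0; 0.59 0.28 -0.8 0 0 0; 0.59 0.28 -0.8 0 0 0; 0.59 0.28 -0.8 0 0 0",
)

```text
clock: 31.32
eef_pos: [0.4571, 0.2483, 0.0759]
ee_rot: [0.595, 0.804, -0.001, 0.0]
wrist_force: [-0.0, -0.3, -1.9]
finger_gap: 0.0313
grip_force: 30.0
```

Emit:
carry_out(
  moves="0 0 -0.1 0 0 0; 0 0 -0.2 0 0 0; 0 0 -0.23 0 0 0; 0 0 -0.24 0 0 0; 0 0 -0.24 0 0 0; 0 0 -0.24 0 0 0",
)

```text
clock: 31.82
eef_pos: [0.4575, 0.2503, 0.0484]
ee_rot: [0.595, 0.804, 0.001, 0.0]
wrist_force: [0.1, -0.3, -1.3]
finger_gap: 0.0313
grip_force: 30.0
```

Emit:
carry_out(
  moves="0 0 0 0 0 0; 0 0 0 0 0 0; 0 0 0 0 0 0; 0 0 0 0 0 0; 0 0 0 0 0 0",
  fingers=0.47,
)

```text
clock: 32.23
eef_pos: [0.457, 0.2502, 0.0476]
ee_rot: [0.595, 0.804, 0.0, 0.0]
wrist_force: [0.7, -0.9, -0.8]
finger_gap: 0.0452
grip_force: 0.0
```

Emit:
carry_out(
  moves="0 0 0.1 0 0 0; 0 0 0.3 0 0 0; 0 0 0.6 0 0 0; 0 0 0.9 0 0 0; 0 0 1 0 0 0; 0 0 1 0 0 0",
)

```text
clock: 32.73
eef_pos: [0.4587, 0.2513, 0.1712]
ee_rot: [0.595, 0.804, 0.003, 0.001]
wrist_force: [0.4, 0.2, 0.0]
finger_gap: 0.046
grip_force: 0.0
```

```bash
python3 caps.py
```

```text
array([0.457665  , 0.25065131, 0.16879463]) [5.94632516e-01 8.03995933e-01 1.54189298e-03 5.76930917e-04]
[ 244    6   40   54 1517] [263.5  29.9] [0.418  0.3969 0.048 ]
[246  76  27  30 589] [259.   90.5] [0.4297 0.3441 0.048 ]
[245 130  29  31 668] [259.3 145. ] [0.4457 0.2929 0.048 ]
[380 149   9  48 247] [383.9 172.2] [0.5826 0.3044 0.048 ]
[242 170  32  39 861] [257.3 190.9] [0.4583 0.2448 0.048 ]
```

View pics/caps_last.png

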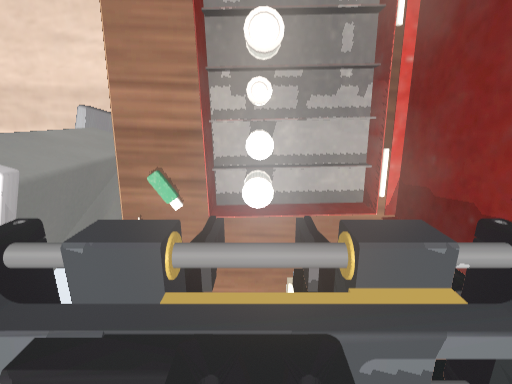

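All four tubes stand upright, one in each free compartment: a at (263,30), d at (259,90), c at (259,145) and b at (257,191). For the lid, I'll close the fingers, rise over it, come down behind it and push it forward.

Emit:
carry_out(
  moves="-0.05 0.1 0.3 0 0 0; -0.1 0.3 0.55 0 0 0; -0.2 0.55 0.75 0 0 0; -0.3 0.8 0.9 0 0 0; -0.3 0.8 0.9 0 0 0; -0.3 0.8 0.9 0 0 0",
  fingers=1,
  force=20,
)

```text
clock: 33.28
eef_pos: [0.4197, 0.348, 0.2744]
ee_rot: [0.593, 0.805, -0.0, -0.0]
wrist_force: [1.5, -1.3, -0.9]
finger_gap: 0.0143
grip_force: 0.0
```

Emit:
carry_out(
  moves="0 0.1 0.3 0 0 0; 0 0.2 0.6 0 0 0; 0 0.2 0.75 0 0 0; 0 0.2 0.75 0 0 0; 0 0.2 0.75 0 0 0",
)

```text
clock: 33.7
eef_pos: [0.4216, 0.3693, 0.3642]
ee_rot: [0.595, 0.804, -0.001, 0.0]
wrist_force: [0.8, -1.1, -0.2]
finger_gap: 0.0004
grip_force: 0.0
```

Emit:
carry_out(
  moves="0.3 0.1 0 0 0 0; 0.6 0.2 0 0 0 0; 0.9 0.3 0 0 0 0; 1 0.3 0 0 0 0; 1 0.3 0 0 0 0; 1 0.3 0 0 0 0",
)

```text
clock: 34.2
eef_pos: [0.5415, 0.4049, 0.362]
ee_rot: [0.595, 0.803, -0.002, -0.0]
wrist_force: [-1.0, 0.1, 0.9]
finger_gap: 0.0002
grip_force: 0.0
```

Emit:
carry_out(
  moves="0.3 0.1 0 0 0 0; 0.6 0.2 0 0 0 0; 0.84 0.28 0 0 0 0; 0.84 0.28 0 0 0 0; 0.84 0.28 0 0 0 0; 0.84 0.28 0 0 0 0",
)

```text
clock: 34.7
eef_pos: [0.6409, 0.4397, 0.3651]
ee_rot: [0.594, 0.804, -0.0, -0.0]
wrist_force: [0.3, -0.3, -0.1]
finger_gap: 0.001
grip_force: 0.0
```

```bash
python3 - <<'E'
from h import *
s=arm.read_state();print(s["eef_pos"],s["ee_rot"],s["joint_pos"])
a=save("scene","s6");b=save("top","t6")
cv2.imwrite("pics/st6.png",np.hstack([cv2.resize(a[60:230,120:320],None,fx=2,fy=2),cv2.resize(b[60:230,80:280],None,fx=2,fy=2)])[:,:,::-1])
E
```

```text
[0.64094132 0.43970434 0.36509645] [ 5.94497226e-01  8.04097554e-01 -3.07916017e-04 -2.77719602e-04] [-0.65445703  0.74253008 -0.01610598  0.56294463  0.01090093  1.8369084
 -0.3659491 ]
```

View pics/st6.png

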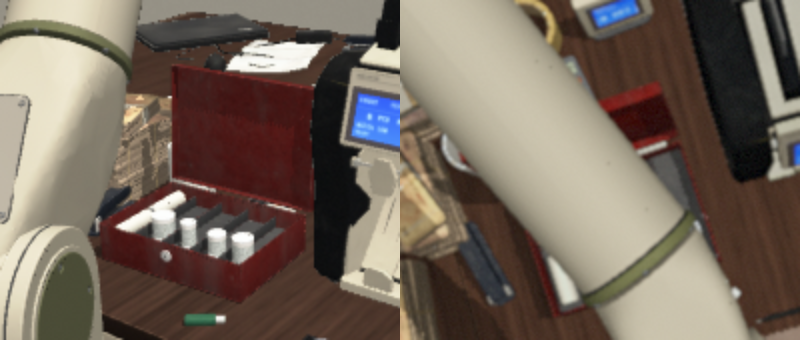

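The lid is upright and all four tubes are standing in the tray. I'll go down behind it.

Emit:
carry_out(
  moves="0 0 -0.2 0 0 0; 0 0 -0.5 0 0 0; 0 0 -0.8 0 0 0; 0 0 -1 0 0 0; 0 0 -1 0 0 0; 0 0 -1 0 0 0",
)

```text
clock: 35.3
eef_pos: [0.6405, 0.4394, 0.247]
ee_rot: [0.594, 0.804, 0.0, -0.0]
wrist_force: [0.8, 0.0, 1.3]
finger_gap: 0.0005
grip_force: 0.0
```

Emit:
carry_out(
  moves="0 0 -0.1 0 0 0; 0 0 -0.25 0 0 0; 0 0 -0.25 0 0 0; -0.08 -0.02 -0.25 0 0 0; -0.16 -0.05 -0.25 0 0 0; -0.24 -0.07 -0.25 0 0 0; -0.32 -0.1 -0.25 0 0 0; -0.4 -0.12 -0.25 0 0 0; -0.4 -0.12 -0.25 0 0 0",
)

```text
clock: 36.05
eef_pos: [0.5929, 0.4261, 0.2183]
ee_rot: [0.594, 0.804, 0.002, 0.0]
wrist_force: [-0.2, 0.7, -0.1]
finger_gap: 0.0005
grip_force: 0.0
```

Emit:
carry_out(
  moves="-0.08 -0.02 0 0 0 0; -0.16 -0.05 0 0 0 0; -0.24 -0.07 0 0 0 0; -0.32 -0.1 0 0 0 0; -0.4 -0.12 0 0 0 0; -0.4 -0.12 0 0 0 0",
)

```text
clock: 36.55
eef_pos: [0.5453, 0.4115, 0.2174]
ee_rot: [0.594, 0.804, 0.001, 0.0]
wrist_force: [0.2, 0.5, 0.1]
finger_gap: 0.0003
grip_force: 0.0
```

Emit:
carry_out(
  moves="-0.08 -0.02 0 0 0 0; -0.16 -0.05 0 0 0 0; -0.24 -0.07 0 0 0 0; -0.32 -0.1 0 0 0 0; -0.4 -0.12 0 0 0 0; -0.48 -0.14 0 0 0 0; -0.48 -0.14 0 0 0 0; -0.48 -0.14 0 0 0 0; -0.48 -0.14 0 0 0 0; -0.48 -0.14 0 0 0 0",
)

```text
clock: 37.38
eef_pos: [0.4889, 0.3942, 0.2155]
ee_rot: [0.595, 0.804, 0.0, 0.0]
wrist_force: [0.3, -0.1, 0.0]
finger_gap: 0.0004
grip_force: 0.0
```

```bash
python3 - <<'E'
from h import *
a=save("scene","s7");b=save("wrist","t7")
cv2.imwrite("pics/st7.png",np.hstack([cv2.resize(a[60:230,120:320],None,fx=2,fy=2),cv2.resize(b,(400,300))[:,:].copy() if 0 else cv2.resize(b,(400,340))])[:,:,::-1])
E
```

```text
(no output)
```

View pics/st7.png

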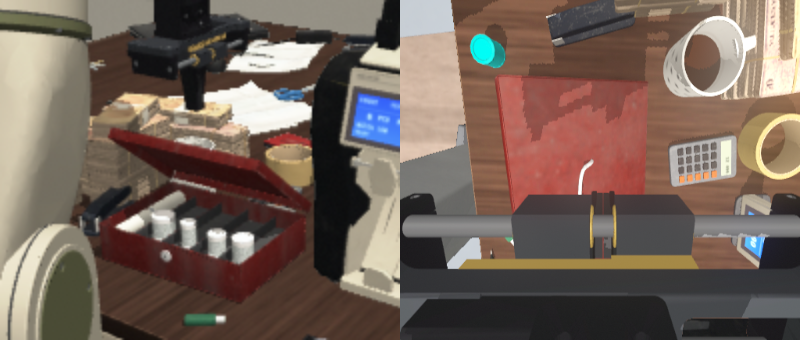

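The lid is falling shut, the tubes still stand, and the tool is clear above. I'll rise a little, wait and check.

Emit:
carry_out(
  moves="0 0 0.2 0 0 0; 0 0 0.5 0 0 0; 0 0 0.8 0 0 0; 0 0 0.8 0 0 0; 0 0 0.8 0 0 0; 0 0 0.8 0 0 0; 0 0 0.8 0 0 0; 0 0 0.8 0 0 0; 0 0 0.8 0 0 0; 0 0 0.8 0 0 0; 0 0 0.8 0 0 0; 0 0 0.8 0 0 0",
)

```text
clock: 38.48
eef_pos: [0.4881, 0.3941, 0.3112]
ee_rot: [0.595, 0.804, -0.0, 0.0]
wrist_force: [-0.3, 0.4, 0.3]
finger_gap: 0.0005
grip_force: 0.0
```

```bash
python3 - <<'E'
from h import *
a=save("scene","s8")
cv2.imwrite("pics/st8.png",cv2.resize(a[110:220,150:290],None,fx=5,fy=5,interpolation=2)[:,:,::-1])
E
```

```text
(no output)
```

View pics/st8.png

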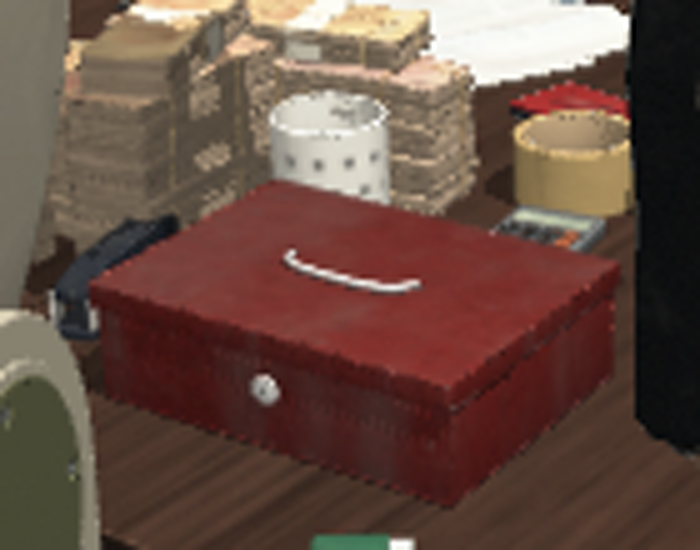

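The lid is shut, with its rim flush along the front and right sides and the handle at about (350,275) in the crop. The tool is clear, so I'm handing in.

```bash
python3 -c "
from cell import job
print(job.finish_job())"
```

```text
the job is handed in; nothing more can be done
None
```

The four tubes (left to right a, d, c, b) were all seen standing upright in the tray's free compartments as the lid came down; the lid is shut and the job is handed in at about 38 s, with no verdict returned.

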